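Turn a magnetic stirrer up four clicks and start it

ROBOT

A 6-joint arm with a two-finger parallel gripper is mounted at the origin on a cart in front of the work surface, level with it; the furniture and walls round the work are solid. World frame = base frame: x ahead of the robot, y to its left, z up, the work surface at z = 0. Lengths are in m, angles in rad, forces in N, time in s.
With the tool pointing down it reaches from about 0.3 to 0.75 m from the base axis. Payload 8.5 kg.
Tool frame: the origin (TCP) lies on the centre line of the jaws, within the pads' length; the fingertips stand 8 mm ahead of it and the grasp point (between the pads) lies 11 mm behind it; z points along the fingers, y is the line along which they close (so a half turn about z gives the same grasp; the last joint's range is limited). The gripper opens to 85 mm and grips with 20 to 120 N. Pads are 22 mm wide; open, the fingers measure 114 mm over their backs; the gripper's body (76 mm by 85 mm) begins 54 mm behind the grasp point. The pads swing forward as they close: fully open they stand 13 mm farther back than shut.
Start: joints at [-1.499, 0.381, 1.297, -0, 1.464, -0.215], TCP at [0.156, -0.528, 0.239] pointing down, gripper open.
Joint ranges: [-3.11, 3.11], [-0.89, 2.33], [0.22, 2.48], [-1.42, 4.56], [0.17, 2.85], [-2.88, 2.88]. Speed limits (rad/s): [2.39, 2.39, 3.14, 3.14, 3.14, 3.14].

INTERFACE

Orientations are given as a rotation vector (axis times angle).
In Python, from bench import robot, eyes gives the robot as it stands. The module is installed in compiled form; this text tells all that it offers.
- The arm moves only by the tool arm_command, never from a script. Its argument "rows" is a list of rows, each an object with "xyz": the shift along the tool's x, y, z in cm, a list of three; "spin": the turn about the tool's z in degrees. In form: [{"xyz": [x, y, z], "spin": spin}, ...]. A call has 1 to 5 rows; each row shifts and turns the commanded pose from where the row before left it, along the tool's axes as they then stand; what a row does not reach is not made up. A row lasts 1/12 s, in which the tool goes at most 41.7 mm and 7.16 degrees, less where a joint would pass 70% of its speed; a pose out of reach is approached as far as the arm can. A call with a gripper value outside its range is refused whole. "claw" is the closure in counts, from 0 (fully open) to 255 (shut), set as the call begins (left out, the last holds). The fingers move at their own pace and stop on an object; the grip force is fixed at half the most. Time passes only in rows, so rows that do not move let the fingers close. It gives the time, the measured TCP pose, the force, the opening and the grip force at its end, in the units of the state.
- robot.sense(): the state, without advancing time (a new reading comes with each control period).
- eyes.snapshot(name): name is "scene" or "top"; returns a dict with "image" (384x512x3 uint8, red, green, blue), "depth" (384x512 float32, m along the optical axis (not along the pixel's ray), 0 where there is no reading), "intrinsics" (3x3 intrinsics, pixels), "k1" (the pictures are not rectified: a ray, as slopes to the right and down, at radius r is drawn at 1 + k1 r^2 times it, then the intrinsics apply), "cam_to_world" (4x4, takes a point from camera to world coordinates). Camera axes: x right, y down, z forward; pixel columns grow to the right and rows downward; lengths in m; the calibration is good to about 2 mm. A picture is of the moment at which its call begins.
- robot.sign_off(): hands the job in; it is judged then, once.
The state is a dict: "time_s": time; "joint_pos": joint angles; "qvel": joint speeds; "effort": joint torques, N m; "eef_pos": TCP position; "orientation": TCP orientation; "wrist_force": force on the tool from outside, world axes, zero at the start; "wrist_torque": the same for the moment, N m; "opening": opening from 0.0 (shut) to 1.0 (fully open); "grip_force": force on a finger pad.
Only numpy, scipy, OpenCV 4.12 (cv2) and the standard library are available. Lean on these libraries where they do the work, as an engineer would, in place of code of your own. Each camera call takes 0.05 s, during which the arm holds its last target. There are 200 camera calls.

TASK

Get the wine sample on the magnetic stirrer degassing: with a closed fingertip against the side of the black pointer knob, push the click-stop speed dial round clockwise by exactly four clicks from where it stands, and only then press the green start button right down and let it come up again. Push lightly and never pinch the knob; leave the flask standing on the plate and everything round the stirrer untouched.

Things in the scene. Friction and masses are not known exactly. Their poses are not given: they have to be found in the camera images.
- stirrer: Magnetic stirrer, white, 270 deep x 180 wide, fixed. Origin: centre of its underside, on the bench; x from the control panel (front) to the round plate (rear), y to its left, z up. The level grey control panel, 51 above the bench, carries the dial on its left half and the button on its right. Aluminium plate: 136 diameter, top 72 above the bench, centre 145 behind the dial axis.
- dial_axis (a point): Point on the upright dial axis, at the top of the dial's flat round silver skirt (68 diameter, 57 above the bench). On the skirt stands the pointer knob: a black bar through the axis, 58 long (30 to the pointer end, 28 to the other end), 12 wide, 19 high above the skirt. Nothing else rises above the panel within 55 of the axis.
- pointer_knob: The black bar on the dial, turning with it. Origin on the dial axis at the foot of the bar; x along the bar to the pointer end (white line on top), y to the bar's side, z up. Push it on its side, at either end, with a fingertip; do not pinch it: more than 15 N on it spoils the run.
- pointer_tip (a point): Outer end of the pointer end of the bar, 30 from the dial axis, 15 above the skirt. Four clicks carry it 44.6 in a straight line from where it started (three clicks 35, five 52).
- dial (a joint): Dial angle, rad, growing clockwise from above. 11 click stops 24 degrees (0.419 rad) apart, from 0 (pointer 120 degrees counterclockwise of the stirrer's x axis) to 4.189. Starts in one of the lowest four. A sprung ball holds each stop: 3 to 5 N at 20 from the axis leaves it; past half-way (0.21 rad) the dial snaps forward into the next stop by itself and stays there.
- start_button (a joint): Travel of the green start button, m: 0 up, 0.005 fully down (4 N; springs up when let go). Beyond 0.004 it counts as pressed; beyond 0.0025 while the dial is not four clicks up from its start spoils the run.
- start_button_top (a point): Centre of the top face of the green button (24 diameter), button up (71 above the bench), on the right half of the control panel, 93 to the right of the dial axis.
- sample_flask: Conical glass flask with dark wine, 68 diameter at the foot, 105 high, loose, standing on the middle of the stirrer plate (top of flask 177 above the bench). Origin: centre of its foot. Not to be moved, tipped or lifted.
- timer: White lab timer, 64 wide, 24 thick, 52 high, standing loose to the left of the stirrer. Origin: centre of its foot. Not to be disturbed.
- pipette: White micropipette, 296 long, 33 thick, lying loose on the bench at the front left. Origin near the middle of its length, on the bench. Not to be disturbed.
- wine_a: Clear wine bottle with red wine, 69 diameter, 287 high, standing loose behind the stirrer on the left. Origin: centre of its foot. Not to be disturbed.
- small_beaker: Empty low glass beaker, 51 diameter, 52 high, loose, to the left of the stirrer. Origin: centre of its foot. Not to be disturbed.
- beaker_9: Empty glass beaker, 86 diameter, 98 high, loose, to the right of the stirrer. Origin: centre of its foot. Not to be disturbed.
- rinse_bottle: White plastic bottle, 68 diameter, 154 high, loose, at the right behind the beakers. Origin: centre of its foot. Not to be disturbed.

How it is judged:
By the outcome, as a careful person would: the job done as asked, in the order asked, and still so for the second after the job is handed in, with the robot touching nothing.
It also fails if it takes over 67 s, if anything falls off the work surface, if the arm or the gripper's body presses on something with over 40 N, if the wrist force passes 120 N, or if a joint passes its speed limit or range.

## Working session

There is one attempt and no reset: what is moved stays moved. The work goes in short steps, Python scripts to look and compute and a tool call to move; the robot and the scene stay as the last step left them, time stands still between calls to the robot, and variables do not carry over. Pictures are saved under pics/ and viewed, at most 10 in all, crops included, and the job is handed in when it is done.

Besides the shell and the picture viewer there is one more tool, called after "Emit:" as name(argument=value, ...) on one line, values as JSON. arm_command: Moves the arm, as the interface text tells. Its arguments: {"type":"object","properties":{"rows":{"type":"array","items":{"type":"object","properties":{"xyz":{"type":"array","items":{"type":"number"}},"spin":{"type":"number"}}}},"claw":{"type":"number"}},"required":["rows"]}

```bash
mkdir -p pics; cat > h.py <<'E'
import numpy as np, cv2
from bench import robot, eyes
def snap(n):
    s=eyes.snapshot(n); return s
def ray(s,u,v):
    K=s["intrinsics"]; x=(u-K[0,2])/K[0,0]; y=(v-K[1,2])/K[1,1]
    a,b=x,y
    for _ in range(20):
        f=1+s["k1"]*(a*a+b*b); a,b=x/f,y/f
    T=s["cam_to_world"]; return T[:3,3],T[:3,:3]@np.array([a,b,1.])
def onz(s,u,v,z):
    o,d=ray(s,u,v); return o+d*(z-o[2])/d[2]
def save(s,f,box=None,k=1):
    im=s["image"][...,::-1]
    if box: x0,y0,x1,y1=box; im=im[y0:y1,x0:x1]
    cv2.imwrite("pics/"+f,cv2.resize(im,None,fx=k,fy=k,interpolation=cv2.INTER_CUBIC))
E
python3 - <<'E'
from h import *
import pickle
for n in("top","scene"):
    s=snap(n);save(s,n+"0.png",k=1.5);pickle.dump(s,open(n+".pkl","wb"))
    print(n,s["cam_to_world"].round(3).tolist(),s["k1"],s["intrinsics"].round(1).tolist())
print(robot.sense())
E
```

```text
top [[-0.024, -0.981, 0.194, 0.29], [-1.0, 0.022, -0.013, -0.005], [0.008, -0.194, -0.981, 1.351], [0.0, 0.0, 0.0, 1.0]] -0.13062003503139222 [[407.4, 0.0, 253.3], [0.0, 407.4, 195.6], [0.0, 0.0, 1.0]]
scene [[-0.487, -0.611, 0.624, -0.151], [-0.873, 0.346, -0.344, 0.367], [-0.006, -0.712, -0.702, 0.881], [0.0, 0.0, 0.0, 1.0]] 0.025231912273719806 [[398.6, 0.0, 257.7], [0.0, 398.6, 195.6], [0.0, 0.0, 1.0]]
{'time_s': 0.1, 'joint_pos': array([-1.49931349e+00,  3.81113154e-01,  1.29814180e+00, -2.99893875e-05,
        1.46364215e+00, -2.15327503e-01]), 'qvel': array([-0.0022114 , -0.00249938, -0.00316321,  0.0004153 , -0.00066344,
       -0.00090586]), 'effort': array([ 4.86051111e-03, -4.49220479e+01, -2.31654757e+01, -1.16674005e-04,
        3.67051092e-03,  7.62484518e-06]), 'eef_pos': array([ 0.15554899, -0.52727737,  0.23879639]), 'orientation': array([-3.10805391e+00, -4.48796811e-01, -1.00489928e-04]), 'wrist_force': array([-0.58158667, -0.29592289, -0.14017833]), 'wrist_torque': array([ 0.01624222, -0.00323682, -0.05273627]), 'grip_force': 0.0, 'opening': 1.0002958552065222}
```

View pics/top0.png

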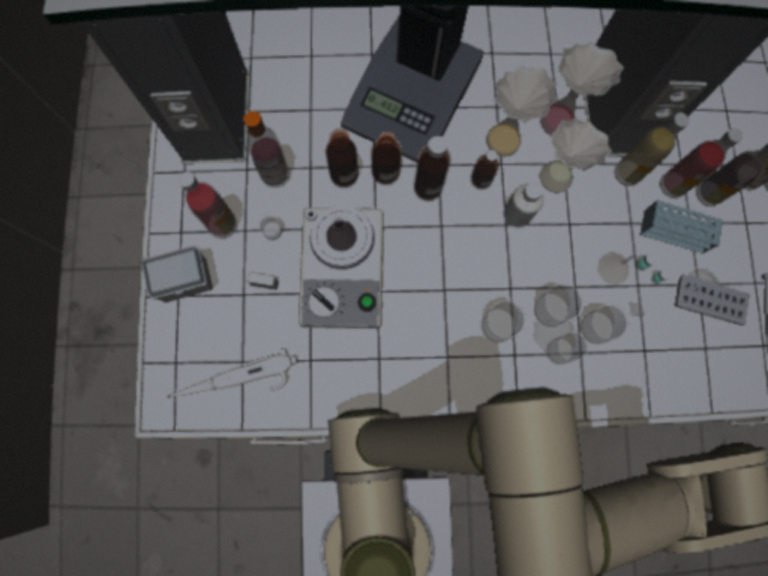

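View pics/scene0.png

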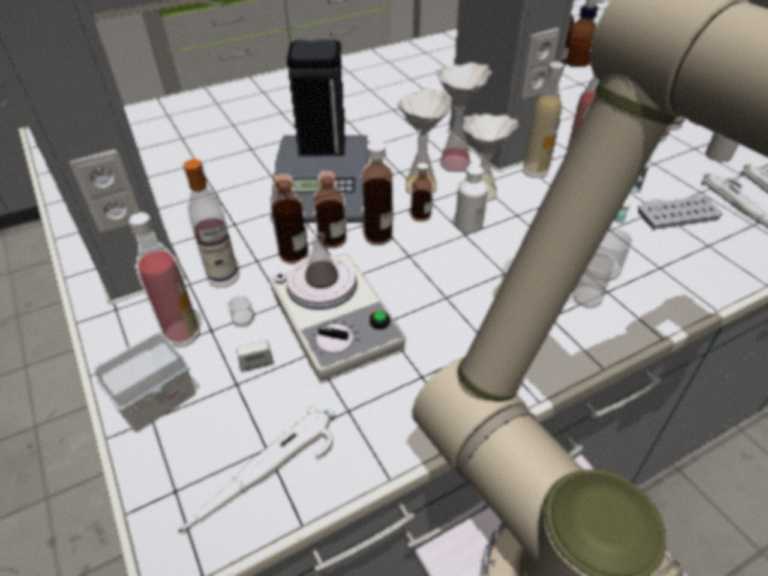

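The top view shows the dial at about (216,200) and the green button at (245,201) in native pixels. In the scene view they are at about (222,224) and (253,213). The knob needs a closer look to tell which end is the pointer.

```bash
python3 - <<'E'
from h import *
import pickle
S={n:pickle.load(open(n+".pkl","rb")) for n in("top","scene")}
a=S["top"]["image"][180:225,195:260];b=S["scene"]["image"][200:250,190:275]
r=lambda i,k:cv2.resize(i,None,fx=k,fy=k,interpolation=cv2.INTER_CUBIC)
A=r(a,6);B=r(b,4.6)
H=max(A.shape[0],B.shape[0]);f=lambda i:cv2.copyMakeBorder(i,0,H-i.shape[0],0,0,0)
cv2.imwrite("pics/z.png",np.hstack([f(A),f(B)])[...,::-1])
for n,box in(("top",(195,180,260,225)),("scene",(190,200,275,250))):
    s=S[n];x0,y0,x1,y1=box;im=s["image"][y0:y1,x0:x1].astype(int)
    g=(im[...,1]>im[...,0]+40)&(im[...,1]>im[...,2]+30)
    v,u=np.nonzero(g);print(n,"btn",len(u),u.mean()+x0,v.mean()+y0,onz(s,u.mean()+x0,v.mean()+y0,.071).round(4))
    hsv=cv2.cvtColor(s["image"],cv2.COLOR_RGB2HSV)[y0:y1,x0:x1]
    m=((im.max(2)<60)).astype(np.uint8)
    N,L,st,c=cv2.connectedComponentsWithStats(m)
    for i in range(1,N):
        if st[i,4]<25: continue
        p=np.argwhere(L==i)[:,::-1]+[x0,y0]
        W=np.array([onz(s,*q,.076)[:2] for q in p]);mu=W.mean(0);C=np.cov(W.T);w,V=np.linalg.eigh(C);d=V[:,1];t=(W-mu)@d
        print(" dark",st[i],mu.round(4),"dir deg",np.degrees(np.arctan2(d[1],d[0])).round(1),"len",np.ptp(t).round(4))
# body outline of stirrer: panel grey edges
s=S["top"]
for q in((301,325),(381,326),(380,281),(303,279)): print(onz(s,q[0]/1.5,q[1]/1.5,.051).round(4))
for n,q in(("top",(324,300)),("scene",(335,338))): print("skirt",onz(S[n],q[0]/1.5,q[1]/1.5,.057).round(4))
E
```

```text
top btn 37 244.16216216216216 200.59459459459458 [0.5277 0.008  0.071 ]
 dark [16 17 11  9 31] [0.5263 0.0952] dir deg 47.0 len 0.0413
 dark [44 16 11 12 64] [0.5226 0.0078] dir deg 164.7 len 0.0376
scene btn 51 252.7843137254902 210.31372549019608 [0.5243 0.0112 0.071 ]
 dark [57 11 13  8 63] [0.5042 0.0221] dir deg 59.7 len 0.0334
 dark [23 20 18  6 70] [0.5222 0.1055] dir deg 47.2 len 0.0499
[0.4818 0.1496 0.051 ]
[ 0.4759 -0.0223  0.051 ]
[ 0.5748 -0.0226  0.051 ]
[0.5831 0.1453 0.051 ]
skirt [0.5343 0.0992 0.057 ]
skirt [0.5261 0.1023 0.057 ]
```

View pics/z.png

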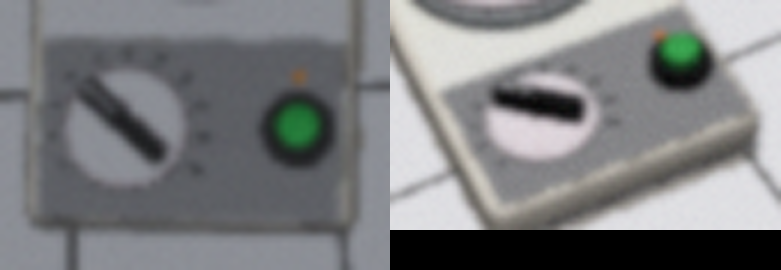

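The top crop shows the bar running from upper left, where the white line marks the pointer, to lower right. That puts it about 48° CCW of the stirrer's x axis, the fourth-lowest stop. I'll refine the axis and then work out the approach.

```bash
cat >> h.py <<'E'
def tri(s1,p1,s2,p2):
    (o1,d1),(o2,d2)=ray(s1,*p1),ray(s2,*p2)
    t=np.linalg.lstsq(np.c_[d1,-d2],o2-o1,rcond=None)[0]
    a,b=o1+d1*t[0],o2+d2*t[1]; return (a+b)/2,np.linalg.norm(a-b)
def yaw(st):
    R=cv2.Rodrigues(st["orientation"])[0]; return np.degrees(np.arctan2(R[1,0],R[0,0]))
def totool(d,st):
    R=cv2.Rodrigues(st["orientation"])[0]; return (R.T@np.asarray(d)*100).round(2)
E
python3 - <<'E'
from h import *
import pickle
S={n:pickle.load(open(n+".pkl","rb")) for n in("top","scene")}
C={}
for n,c,th in(("top",(216,201),8),("scene",(224,224),25)):
    s=S[n];g=s["image"].max(2).astype(float)
    pts=[]
    for a in np.arange(0,360,10):   # radial edge: skirt -> panel steepest drop
        r=np.arange(6,17,.25);u=c[0]+r*np.cos(np.radians(a));v=c[1]+r*np.sin(np.radians(a))*(1 if n=="top" else .8)
        p=cv2.remap(g.astype(np.float32),u.astype(np.float32)[None],v.astype(np.float32)[None],1)[0]
        d=p[4:]-p[:-4];i=d[:].argmin()
        if d[i]<-th: pts.append((u[i+2],v[i+2]))
    W=np.array([onz(s,*q,.057)[:2] for q in pts])
    ok=np.ones(len(W),bool)
    for _ in range(4):
        A=np.c_[2*W[ok],np.ones(ok.sum())];x=np.linalg.lstsq(A,(W[ok]**2).sum(1),rcond=None)[0]
        R=np.sqrt(x[2]+x[:2]@x[:2]);e=np.abs(np.hypot(*(W-x[:2]).T)-R);ok=e<.004
    print(n,"skirt circle",x[:2].round(4),"R",R.round(4),ok.sum(),len(W))
b=tri(S["top"],(244.16,200.6),S["scene"],(252.78,210.3));print("btn tri",b)
for n,q in(("top",(216,201)),("scene",(222,223))):print(n,"depth pt z",S[n]["depth"][q[1],q[0]])
t=.0; P=np.array([.530,.101]);print(totool([.55-.1555,.06+.5273,0],robot.sense()),yaw(robot.sense()))
E
```

```text
top skirt circle [0.5315 0.1006] R 0.032 32 32
scene skirt circle [0.5298 0.1031] R 0.0334 26 26
btn tri (array([0.5289628 , 0.00837753, 0.06521701]), np.float64(0.0006796382491841537))
top depth pt z 1.2928474
scene depth pt z 1.0824548
[ 54.45 -45.17   0.07] 16.4331974720215
```

Emit:
arm_command(rows=[{"xyz":[2.63,-2.28,0],"spin":0},{"xyz":[2.63,-2.28,0],"spin":0},{"xyz":[2.63,-2.28,0],"spin":0},{"xyz":[2.63,-2.28,0],"spin":0},{"xyz":[2.63,-2.28,0],"spin":0}], claw=255)

```text
time_s: 0.52
eef_pos: [0.2499, -0.3793, 0.239]
orientation: [-3.109, -0.448, 0.0]
wrist_force: [-0.4, 0.7, 0.0]
opening: 0.3
grip_force: 0.0
```

Emit:
arm_command(rows=[{"xyz":[2.63,-2.28,0],"spin":0},{"xyz":[2.63,-2.28,0],"spin":0},{"xyz":[2.63,-2.28,0],"spin":0},{"xyz":[2.63,-2.28,0],"spin":0},{"xyz":[2.63,-2.28,0],"spin":0}])

```text
time_s: 0.93
eef_pos: [0.3438, -0.2328, 0.2392]
orientation: [-3.109, -0.448, 0.0]
wrist_force: [0.8, -0.8, -0.2]
opening: -0.001
grip_force: 0.0
```

Emit:
arm_command(rows=[{"xyz":[2.63,-2.28,0],"spin":0},{"xyz":[2.63,-2.28,0],"spin":0},{"xyz":[2.63,-2.28,0],"spin":0},{"xyz":[2.63,-2.28,0],"spin":0},{"xyz":[2.63,-2.28,0],"spin":0}])

```text
time_s: 1.35
eef_pos: [0.4377, -0.0861, 0.2392]
orientation: [-3.109, -0.449, 0.001]
wrist_force: [1.1, -1.0, 0.2]
opening: -0.001
grip_force: 0.0
```

Emit:
arm_command(rows=[{"xyz":[2.63,-2.28,0],"spin":0},{"xyz":[2.63,-2.28,0],"spin":0},{"xyz":[2.63,-2.28,0],"spin":0},{"xyz":[2.63,-2.28,0],"spin":0},{"xyz":[2.63,-2.28,0],"spin":0}])

```text
time_s: 1.77
eef_pos: [0.5316, 0.0605, 0.239]
orientation: [-3.109, -0.449, 0.001]
wrist_force: [-0.4, -1.2, 1.1]
opening: -0.001
grip_force: 0.0
```

Emit:
arm_command(rows=[{"xyz":[0,0,0],"spin":-7},{"xyz":[0,0,0],"spin":-7},{"xyz":[0,0,0],"spin":-7},{"xyz":[0,0,0],"spin":-7},{"xyz":[0,0,0],"spin":-7}])

```text
time_s: 2.18
eef_pos: [0.5309, 0.0588, 0.2389]
orientation: [-2.826, -1.372, 0.001]
wrist_force: [-0.2, -0.7, 0.5]
opening: 0.002
grip_force: 0.0
```

Emit:
arm_command(rows=[{"xyz":[0,0,0],"spin":-7},{"xyz":[0,0,0],"spin":-7},{"xyz":[0,0,0],"spin":-7},{"xyz":[0,0,0],"spin":-7},{"xyz":[0,0,0],"spin":-7}])

```text
time_s: 2.6
eef_pos: [0.5309, 0.0587, 0.239]
orientation: [-2.283, -2.158, 0.001]
wrist_force: [0.3, 1.4, 0.2]
opening: -0.006
grip_force: 0.0
```

Emit:
arm_command(rows=[{"xyz":[0,0,0],"spin":-7},{"xyz":[0,0,0],"spin":-7},{"xyz":[0,0,0],"spin":-7},{"xyz":[0,0,0],"spin":-7},{"xyz":[0,0,0],"spin":-7}])

```text
time_s: 3.02
eef_pos: [0.5309, 0.0587, 0.239]
orientation: [-1.528, -2.744, 0.001]
wrist_force: [-0.3, -0.3, -0.1]
opening: -0.004
grip_force: 0.0
```

Emit:
arm_command(rows=[{"xyz":[0,0,0],"spin":-7},{"xyz":[0,0,0],"spin":-7},{"xyz":[0,0,0],"spin":0}])

```text
time_s: 3.27
eef_pos: [0.531, 0.0587, 0.239]
orientation: [-1.185, -2.909, 0.0]
wrist_force: [-1.1, 0.6, -0.1]
opening: 0.001
grip_force: 0.0
```

```bash
python3 - <<'E'
from h import *
s=snap("scene");save(s,"s1.png",(120,90,376,282),3)
t=robot.sense();print(t["time_s"],t["eef_pos"],yaw(t),t["joint_pos"].round(2),t["wrist_force"],t["opening"])
E
```

```text
3.3167 [0.53097481 0.05866163 0.23906017] 135.3007408989805 [-0.11  0.35  1.34  0.    1.45 -0.9 ] [-0.0312819   0.59724974  0.26439324] -0.0005530496287614286
```

View pics/s1.png

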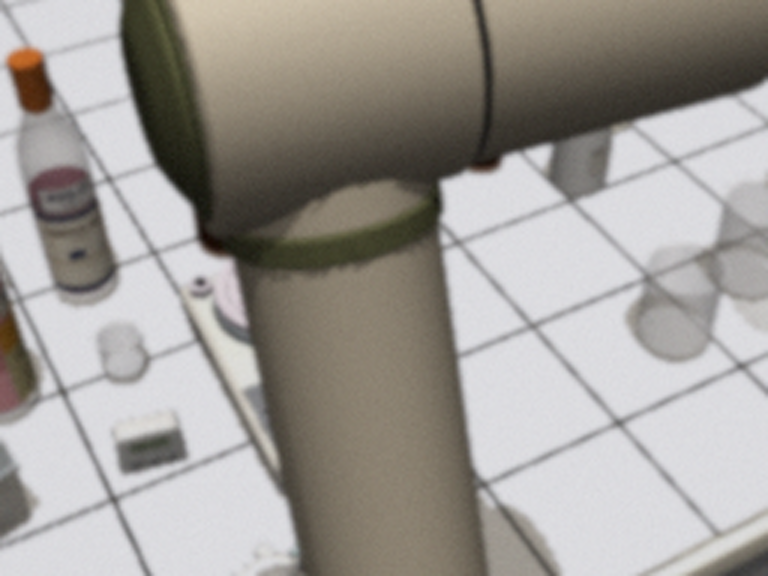

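The arm hides the stirrer in this view (the beaker, timer and bottle stand clear), so force will guide the contact. I'm descending beside the front end of the bar with 13 mm of clearance.

Emit:
arm_command(rows=[{"xyz":[0,0,3.5],"spin":0},{"xyz":[0,0,3.5],"spin":0},{"xyz":[0,0,3.5],"spin":0},{"xyz":[0,0,3.0],"spin":0},{"xyz":[0,0,1.5],"spin":0}])

```text
time_s: 3.73
eef_pos: [0.5294, 0.0588, 0.0858]
orientation: [-1.196, -2.899, 0.002]
wrist_force: [0.0, -0.9, -0.3]
opening: 0.002
grip_force: 0.0
```

Emit:
arm_command(rows=[{"xyz":[0,0,0.6],"spin":0},{"xyz":[0,0,0.6],"spin":0},{"xyz":[0,0,0.3],"spin":0},{"xyz":[0,0,0],"spin":0},{"xyz":[0,0,0],"spin":0}])

```text
time_s: 4.15
eef_pos: [0.5316, 0.0586, 0.0752]
orientation: [1.192, 2.905, 0.001]
wrist_force: [0.4, -1.2, 0.6]
opening: -0.004
grip_force: 0.0
```

Emit:
arm_command(rows=[{"xyz":[0.2,0,0],"spin":0},{"xyz":[0.2,0,0],"spin":0},{"xyz":[0.2,0,0],"spin":0},{"xyz":[0.2,0,0],"spin":0},{"xyz":[0.1,0,0],"spin":0}])

```text
time_s: 4.57
eef_pos: [0.5244, 0.0652, 0.0745]
orientation: [1.191, 2.907, 0.0]
wrist_force: [-0.6, -0.8, 0.6]
opening: 0.0
grip_force: 0.0
```

Emit:
arm_command(rows=[{"xyz":[0.05,0,0],"spin":0},{"xyz":[0.05,0,0],"spin":0},{"xyz":[0.05,0,0],"spin":0},{"xyz":[0.05,0,0],"spin":0}])

```text
time_s: 4.9
eef_pos: [0.5233, 0.0664, 0.0743]
orientation: [-1.191, -2.907, 0.0]
wrist_force: [0.1, -0.4, 0.3]
opening: 0.002
grip_force: 0.0
```

Emit:
arm_command(rows=[{"xyz":[0.05,0,0],"spin":0},{"xyz":[0.05,0,0],"spin":0},{"xyz":[0.05,0,0],"spin":0}])

```text
time_s: 5.15
eef_pos: [0.5222, 0.0674, 0.0743]
orientation: [-1.191, -2.907, -0.0]
wrist_force: [0.5, 0.1, 0.4]
opening: 0.001
grip_force: 0.0
```

Emit:
arm_command(rows=[{"xyz":[0.05,0,0],"spin":0},{"xyz":[0.05,0,0],"spin":0},{"xyz":[0,0,0],"spin":0}])

```text
time_s: 5.4
eef_pos: [0.5217, 0.0679, 0.0744]
orientation: [1.191, 2.906, -0.0]
wrist_force: [0.3, -2.1, -0.7]
opening: -0.002
grip_force: 0.9
```

Emit:
arm_command(rows=[{"xyz":[0.05,0,0],"spin":0},{"xyz":[0.05,0,0],"spin":0},{"xyz":[0,0,0],"spin":0}])

```text
time_s: 5.65
eef_pos: [0.5214, 0.0682, 0.0745]
orientation: [1.191, 2.905, -0.001]
wrist_force: [3.4, -5.1, -1.5]
opening: -0.001
grip_force: 2.8
```

Emit:
arm_command(rows=[{"xyz":[0.05,0,0],"spin":0},{"xyz":[0.05,0,0],"spin":0},{"xyz":[0,0,0],"spin":0}])

```text
time_s: 5.9
eef_pos: [0.5205, 0.0689, 0.0744]
orientation: [1.191, 2.906, -0.001]
wrist_force: [2.2, -4.9, -0.3]
opening: 0.002
grip_force: 2.6
```

Contact is where I expected it (about 6 N, bar held in its stop). Next I follow the arc about the axis, spinning with the bar.

Emit:
arm_command(rows=[{"xyz":[0.108,-0.059,0],"spin":2},{"xyz":[0.108,-0.059,0],"spin":2},{"xyz":[0.108,-0.059,0],"spin":2}])

```text
time_s: 6.15
eef_pos: [0.5165, 0.0705, 0.0743]
orientation: [1.345, 2.839, -0.0]
wrist_force: [1.1, -0.5, -0.4]
opening: 0.0
grip_force: 0.7
```

Emit:
arm_command(rows=[{"xyz":[0.108,-0.059,0],"spin":2},{"xyz":[0.108,-0.059,0],"spin":2},{"xyz":[0.108,-0.059,0],"spin":2}])

```text
time_s: 6.4
eef_pos: [0.5129, 0.0724, 0.0743]
orientation: [-1.491, -2.764, -0.0]
wrist_force: [0.4, 0.8, 0.7]
opening: -0.002
grip_force: 0.0
```

Emit:
arm_command(rows=[{"xyz":[0.108,-0.059,0],"spin":2},{"xyz":[0.108,-0.059,0],"spin":2},{"xyz":[0.108,-0.059,0],"spin":2}])

```text
time_s: 6.65
eef_pos: [0.5096, 0.0743, 0.0743]
orientation: [-1.633, -2.683, -0.0]
wrist_force: [-0.6, -0.1, -1.2]
opening: 0.0
grip_force: 0.0
```

Emit:
arm_command(rows=[{"xyz":[0.108,-0.059,0],"spin":2},{"xyz":[0.108,-0.059,0],"spin":2},{"xyz":[0.108,-0.059,0],"spin":2}])

```text
time_s: 6.9
eef_pos: [0.5074, 0.0757, 0.0744]
orientation: [1.771, 2.593, -0.0]
wrist_force: [3.7, -6.4, -1.0]
opening: 0.001
grip_force: 3.6
```

Emit:
arm_command(rows=[{"xyz":[0.108,-0.059,0],"spin":2},{"xyz":[0.108,-0.059,0],"spin":2},{"xyz":[0.108,-0.059,0],"spin":2}])

```text
time_s: 7.15
eef_pos: [0.5046, 0.0783, 0.0744]
orientation: [1.905, 2.497, 0.0]
wrist_force: [3.2, -2.2, -1.8]
opening: 0.003
grip_force: 1.3
```

Emit:
arm_command(rows=[{"xyz":[0.108,-0.059,0],"spin":2},{"xyz":[0.108,-0.059,0],"spin":2},{"xyz":[0.108,-0.059,0],"spin":2}])

```text
time_s: 7.4
eef_pos: [0.5016, 0.0815, 0.0743]
orientation: [-2.033, -2.394, -0.0]
wrist_force: [-0.8, 0.0, 0.4]
opening: -0.003
grip_force: 0.1
```

The forces show two snaps so far: contact again at about 24°, then free after about 36°. Continuing.

Emit:
arm_command(rows=[{"xyz":[0.108,-0.059,0],"spin":2},{"xyz":[0.108,-0.059,0],"spin":2},{"xyz":[0.108,-0.059,0],"spin":2}])

```text
time_s: 7.65
eef_pos: [0.4992, 0.0846, 0.0743]
orientation: [-2.155, -2.284, 0.0]
wrist_force: [0.2, -0.1, -0.2]
opening: -0.001
grip_force: 0.0
```

Emit:
arm_command(rows=[{"xyz":[0.108,-0.059,0],"spin":2},{"xyz":[0.108,-0.059,0],"spin":2},{"xyz":[0.108,-0.059,0],"spin":2}])

```text
time_s: 7.9
eef_pos: [0.4974, 0.0878, 0.0743]
orientation: [-2.272, -2.169, 0.0]
wrist_force: [0.4, -2.0, 0.2]
opening: -0.002
grip_force: 1.2
```

Emit:
arm_command(rows=[{"xyz":[0.108,-0.059,0],"spin":2},{"xyz":[0.108,-0.059,0],"spin":2},{"xyz":[0.108,-0.059,0],"spin":2}])

```text
time_s: 8.15
eef_pos: [0.4959, 0.0912, 0.0743]
orientation: [-2.382, -2.047, 0.0]
wrist_force: [0.1, 0.0, 0.6]
opening: -0.003
grip_force: 0.0
```

Emit:
arm_command(rows=[{"xyz":[0.108,-0.059,0],"spin":2},{"xyz":[0.108,-0.059,0],"spin":2},{"xyz":[0.108,-0.059,0],"spin":2}])

```text
time_s: 8.4
eef_pos: [0.495, 0.0942, 0.0743]
orientation: [2.486, 1.92, -0.001]
wrist_force: [0.9, -6.4, -0.6]
opening: -0.003
grip_force: 2.8
```

Emit:
arm_command(rows=[{"xyz":[0.108,-0.059,0],"spin":2},{"xyz":[0.108,-0.059,0],"spin":2},{"xyz":[0.108,-0.059,0],"spin":2}])

```text
time_s: 8.65
eef_pos: [0.4942, 0.0977, 0.0743]
orientation: [2.584, 1.787, -0.001]
wrist_force: [1.2, -4.3, 0.2]
opening: -0.0
grip_force: 1.9
```

The forces between 48° and 66° are ambiguous, so I'm backing off, lifting and moving aside to look.

Emit:
arm_command(rows=[{"xyz":[-0.4,0,0],"spin":0},{"xyz":[-0.4,0,0],"spin":0},{"xyz":[0,0,-2.5],"spin":0},{"xyz":[0,0,-3.5],"spin":0},{"xyz":[0,0,-3.5],"spin":0}])

```text
time_s: 9.07
eef_pos: [0.4906, 0.0903, 0.17]
orientation: [-2.58, -1.789, 0.003]
wrist_force: [1.2, -0.2, 0.6]
opening: 0.003
grip_force: 0.0
```

Emit:
arm_command(rows=[{"xyz":[0,0,-3.5],"spin":0},{"xyz":[-3.76,1.36,0],"spin":0},{"xyz":[-3.76,1.36,0],"spin":0},{"xyz":[-3.76,1.36,0],"spin":0},{"xyz":[-3.76,1.36,0],"spin":0}])

```text
time_s: 9.48
eef_pos: [0.4889, -0.0709, 0.2045]
orientation: [-2.581, -1.791, -0.001]
wrist_force: [0.6, -0.5, -0.4]
opening: -0.001
grip_force: 0.0
```

Emit:
arm_command(rows=[{"xyz":[-3.76,1.36,0],"spin":0},{"xyz":[-3.76,1.36,0],"spin":0},{"xyz":[-3.76,1.36,0],"spin":0},{"xyz":[-3.76,1.36,0],"spin":0},{"xyz":[0,0,0],"spin":0}])

```text
time_s: 9.9
eef_pos: [0.487, -0.2355, 0.2038]
orientation: [2.585, 1.783, -0.001]
wrist_force: [-0.8, -0.2, -0.1]
opening: -0.003
grip_force: 0.0
```

```bash
cat > look.py <<'E'
from h import *
import sys
a=snap("top");b=snap("scene")
r=lambda i,k:cv2.resize(i,None,fx=k,fy=k,interpolation=cv2.INTER_CUBIC)
A=r(a["image"][180:225,195:260],6);B=r(b["image"][200:250,190:275],4.6)
H=max(len(A),len(B));f=lambda i:cv2.copyMakeBorder(i,0,H-i.shape[0],0,0,0)
cv2.imwrite("pics/"+sys.argv[1],np.hstack([f(A),f(B)])[...,::-1])
for n,s,c in(("top",a,(216,200)),("scene",b,(222,222))):
    m=(s["image"].max(2)<60).astype(np.uint8);N,L,st,cc=cv2.connectedComponentsWithStats(m)
    for i in range(1,N):
        if np.hypot(*(cc[i]-c))<9 and 20<st[i,4]<200:
            p=np.argwhere(L==i)[:,::-1];W=np.array([onz(s,*q,.076)[:2] for q in p]);w,V=np.linalg.eigh(np.cov(W.T));d=V[:,1]
            print(n,st[i,4],W.mean(0).round(4),"bar deg",np.degrees(np.arctan2(d[1],d[0])).round(1)%180)
t=robot.sense();print(t["time_s"],t["eef_pos"].round(4),yaw(t).round(1),t["joint_pos"].round(2))
E
python3 look.py z2.png
```

```text
top 35 [0.5248 0.1004] bar deg 167.5
scene 28 [0.517  0.1067] bar deg 170.9
10.0 [ 0.4871 -0.2303  0.2038] 69.3 [-0.66  0.39  1.39  0.    1.36 -0.3 ]
```

View pics/z2.png

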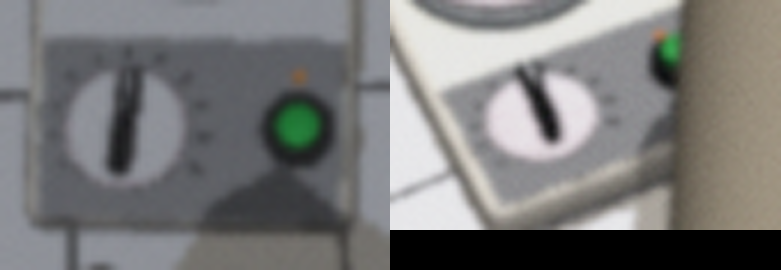

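The top view now shows the pointer near the 0° tick, roughly from (126,68) to (119,170) in the crop, which suggests two clicks. I'll check the dark-bar axis against the predicted bar directions for two and three clicks.

```bash
cat > ang.py <<'E'
from h import *
import pickle
def bar(s,c,R=9):
    # darkness-weighted image axis of the knob within the skirt
    g=s["image"].max(2).astype(float);v,u=np.mgrid[c[1]-R:c[1]+R+1,c[0]-R:c[0]+R+1];v,u=v.ravel(),u.ravel()
    k=np.hypot(u-c[0],v-c[1])<R;u,v=u[k],v[k];p=g[v,u];w=np.clip(np.percentile(p,65)*.85-p,0,None)
    m=np.array([np.average(u,weights=w),np.average(v,weights=w)]);C=np.cov(np.c_[u,v].T,aweights=w);V=np.linalg.eigh(C)[1][:,1]
    return m,np.degrees(np.arctan2(V[1],V[0]))%180
def proj(s,P):
    T=s["cam_to_world"];q=T[:3,:3].T@(np.asarray(P)-T[:3,3]);a=q[:2]/q[2];K=s["intrinsics"]
    return a*(1+s["k1"]*(a@a))*[K[0,0],K[1,1]]+[K[0,2],K[1,2]]
A=np.array([.5305,.102,.074])
def report(S,ks):
    for n,c in(("top",(216,200)),("scene",(222,222))):
        print(n,"seen",*[np.round(x,1) for x in bar(S[n],c)],end=" pred:")
        for k in ks:
            a=np.radians(46-24*k);e=np.array([np.cos(a),np.sin(a),0])
            p,q=proj(S[n],A+.03*e),proj(S[n],A-.028*e);d=p-q;print(k,"%.1f"%(np.degrees(np.arctan2(d[1],d[0]))%180),end="; ")
        print()
E
python3 - <<'E'
from ang import *
report({n:pickle.load(open(n+".pkl","rb")) for n in("top","scene")},[-1,0,1])
S={n:snap(n) for n in("top","scene")};report(S,[1,2,3])
E
```

```text
top seen [215.6 200.2] 42.6 pred:-1 18.6; 0 42.7; 1 67.2; 
scene seen [222.3 221.7] 12.8 pred:-1 173.0; 0 11.1; 1 32.1; 
top seen [215.3 200.4] 98.4 pred:1 67.2; 2 91.7; 3 115.8; 
scene seen [222.2 221.5] 69.5 pred:1 32.1; 2 58.8; 3 90.6;
```

Emit:
arm_command(rows=[{"xyz":[0,0,0],"spin":0},{"xyz":[0,0,0],"spin":0},{"xyz":[0,0,0],"spin":0},{"xyz":[0,0,0],"spin":0},{"xyz":[0,0,0],"spin":0}])

```text
time_s: 10.52
eef_pos: [0.4878, -0.2289, 0.2044]
orientation: [2.582, 1.79, 0.0]
wrist_force: [0.3, -0.2, -0.8]
opening: 0.002
grip_force: 0.0
```

```bash
python3 - <<'E'
from ang import *
S={n:snap(n) for n in("top","scene")};report(S,[1,2,3])
E
```

```text
top seen [215.3 200.4] 98.3 pred:1 67.2; 2 91.7; 3 115.8; 
scene seen [222.2 221.5] 69.5 pred:1 32.1; 2 58.8; 3 90.6;
```

The bar rests at about 55° of travel (in stop 2's well, held slightly off by friction), so two clicks are done. The two contact positions also imply the axis is really nearer (0.533, 0.1045). I'm returning behind the bar.

Emit:
arm_command(rows=[{"xyz":[3.28,-1.08,0],"spin":0},{"xyz":[3.28,-1.08,0],"spin":0},{"xyz":[3.28,-1.08,0],"spin":0},{"xyz":[3.28,-1.08,0],"spin":0},{"xyz":[3.28,-1.08,0],"spin":0}])

```text
time_s: 11.03
eef_pos: [0.4945, -0.0553, 0.2044]
orientation: [2.583, 1.789, 0.0]
wrist_force: [0.1, -0.5, 0.4]
opening: 0.001
grip_force: 0.0
```

Emit:
arm_command(rows=[{"xyz":[3.28,-1.08,0],"spin":0},{"xyz":[3.28,-1.08,0],"spin":0},{"xyz":[3.28,-1.08,0],"spin":0},{"xyz":[3.28,-1.08,0],"spin":0},{"xyz":[0,0,0],"spin":-5.8}])

```text
time_s: 11.45
eef_pos: [0.4999, 0.086, 0.2044]
orientation: [-2.485, -1.92, -0.002]
wrist_force: [-0.2, 0.2, 0.1]
opening: 0.006
grip_force: 0.0
```

Emit:
arm_command(rows=[{"xyz":[0,0,0],"spin":-5.9},{"xyz":[0,0,3.5],"spin":0},{"xyz":[0,0,3.5],"spin":0},{"xyz":[0,0,3.0],"spin":0},{"xyz":[0,0,0],"spin":0}])

```text
time_s: 11.87
eef_pos: [0.4977, 0.0814, 0.0998]
orientation: [-2.382, -2.039, 0.011]
wrist_force: [-0.5, 0.3, -1.6]
opening: -0.0
grip_force: 0.0
```

Emit:
arm_command(rows=[{"xyz":[0,0,1.5],"spin":0},{"xyz":[0,0,1.0],"spin":0},{"xyz":[0,0,0.5],"spin":0},{"xyz":[0,0,0],"spin":0},{"xyz":[0,0,0],"spin":0}])

```text
time_s: 12.28
eef_pos: [0.501, 0.0812, 0.0754]
orientation: [2.386, 2.042, 0.002]
wrist_force: [0.6, -0.6, -0.3]
opening: -0.001
grip_force: 0.0
```

```bash
python3 -c "
from h import *
t=robot.sense();print(t['eef_pos'],yaw(t),t['wrist_force'])"
```

```text
[0.50095972 0.08120322 0.07540204] 81.1333599638303 [ 0.64514276 -0.62653505 -0.30933753]
```

Emit:
arm_command(rows=[{"xyz":[0.2,0,0],"spin":0},{"xyz":[0.2,0,0],"spin":0},{"xyz":[0.2,0,0],"spin":0},{"xyz":[0,0,0],"spin":0}])

```text
time_s: 12.62
eef_pos: [0.5015, 0.0876, 0.0747]
orientation: [2.386, 2.043, 0.001]
wrist_force: [0.4, -0.2, 0.6]
opening: 0.001
grip_force: 0.0
```

Emit:
arm_command(rows=[{"xyz":[0.1,0,0],"spin":0},{"xyz":[0.05,0,0],"spin":0},{"xyz":[0,0,0],"spin":0}])

```text
time_s: 12.87
eef_pos: [0.5016, 0.0887, 0.0744]
orientation: [-2.386, -2.043, 0.0]
wrist_force: [-0.4, -0.6, 0.0]
opening: 0.002
grip_force: 0.0
```

Emit:
arm_command(rows=[{"xyz":[0.05,0,0],"spin":0},{"xyz":[0.05,0,0],"spin":0},{"xyz":[0,0,0],"spin":0}])

```text
time_s: 13.12
eef_pos: [0.5017, 0.0897, 0.0743]
orientation: [-2.387, -2.043, 0.0]
wrist_force: [0.5, 0.1, -0.3]
opening: 0.001
grip_force: 0.0
```

Emit:
arm_command(rows=[{"xyz":[0.05,0,0],"spin":0},{"xyz":[0.05,0,0],"spin":0},{"xyz":[0,0,0],"spin":0}])

```text
time_s: 13.37
eef_pos: [0.5018, 0.0904, 0.0743]
orientation: [2.386, 2.043, -0.001]
wrist_force: [0.1, -3.5, 0.0]
opening: -0.001
grip_force: 1.2
```

Emit:
arm_command(rows=[{"xyz":[0.05,0,0],"spin":0},{"xyz":[0.05,0,0],"spin":0},{"xyz":[0,0,0],"spin":0}])

```text
time_s: 13.62
eef_pos: [0.5019, 0.0917, 0.0743]
orientation: [-2.386, -2.043, 0.0]
wrist_force: [-1.1, -0.1, 0.4]
opening: -0.002
grip_force: 0.8
```

The third contact gives the axis at (0.5316, 0.1026), which matches the cameras. Continuing along the arc.

Emit:
arm_command(rows=[{"xyz":[0.097,-0.052,0],"spin":2},{"xyz":[0.097,-0.052,0],"spin":2},{"xyz":[0,0,0],"spin":0}])

```text
time_s: 13.87
eef_pos: [0.5013, 0.094, 0.0743]
orientation: [-2.457, -1.957, -0.001]
wrist_force: [-0.3, 0.2, -0.2]
opening: 0.002
grip_force: 0.0
```

Emit:
arm_command(rows=[{"xyz":[0.097,-0.052,0],"spin":2},{"xyz":[0.097,-0.052,0],"spin":2},{"xyz":[0,0,0],"spin":0}])

```text
time_s: 14.12
eef_pos: [0.5009, 0.0961, 0.0743]
orientation: [-2.523, -1.871, -0.001]
wrist_force: [-0.1, 0.6, 0.9]
opening: 0.001
grip_force: 0.0
```

Emit:
arm_command(rows=[{"xyz":[0.097,-0.052,0],"spin":2},{"xyz":[0.097,-0.052,0],"spin":2},{"xyz":[0,0,0],"spin":0}])

```text
time_s: 14.37
eef_pos: [0.5005, 0.0982, 0.0744]
orientation: [-2.586, -1.783, -0.001]
wrist_force: [-0.6, 0.5, 0.0]
opening: -0.002
grip_force: 0.0
```

Emit:
arm_command(rows=[{"xyz":[-0.5,0,0],"spin":0},{"xyz":[-0.4,0,0],"spin":0},{"xyz":[0,0,-2.5],"spin":0},{"xyz":[0,0,-3.5],"spin":0},{"xyz":[0,0,-3.5],"spin":0}])

```text
time_s: 14.78
eef_pos: [0.4965, 0.0891, 0.1701]
orientation: [-2.585, -1.783, 0.003]
wrist_force: [1.3, -0.1, 0.8]
opening: 0.001
grip_force: 0.0
```

Emit:
arm_command(rows=[{"xyz":[0,0,-3.5],"spin":0},{"xyz":[-3.76,1.36,0],"spin":0},{"xyz":[-3.76,1.36,0],"spin":0},{"xyz":[-3.76,1.36,0],"spin":0},{"xyz":[-3.76,1.36,0],"spin":0}])

```text
time_s: 15.2
eef_pos: [0.4938, -0.0722, 0.2046]
orientation: [2.585, 1.785, 0.0]
wrist_force: [2.0, -0.1, 0.4]
opening: -0.0
grip_force: 0.0
```

Emit:
arm_command(rows=[{"xyz":[-3.76,1.36,0],"spin":0},{"xyz":[-3.76,1.36,0],"spin":0},{"xyz":[-3.76,1.36,0],"spin":0},{"xyz":[-3.76,1.36,0],"spin":0},{"xyz":[0,0,0],"spin":0}])

```text
time_s: 15.62
eef_pos: [0.4909, -0.2369, 0.2039]
orientation: [2.59, 1.775, -0.002]
wrist_force: [-1.5, 0.2, -0.2]
opening: -0.002
grip_force: 0.0
```

```bash
python3 - <<'E'
from ang import *
S={n:snap(n) for n in("top","scene")};report(S,[2,3,4])
t=robot.sense();print(t["time_s"],t["eef_pos"].round(4),yaw(t).round(1))
a=S["top"];save(a,"t3.png",(195,180,260,225),6)
E
```

```text
top seen [215.3 200.1] 116.9 pred:2 91.7; 3 115.8; 4 139.6; 
scene seen [222.  221.7] 87.5 pred:2 58.8; 3 90.6; 4 120.7; 
15.7167 [ 0.491  -0.2318  0.2039] 69.0
```

View pics/t3.png

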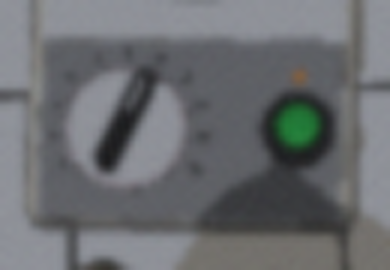

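The crop shows the pointer at exactly three clicks: tip at (150,72), other end at (105,165), and both cameras agree. Now the fourth.

Emit:
arm_command(rows=[{"xyz":[3.36,-1.245,0],"spin":0},{"xyz":[3.36,-1.245,0],"spin":0},{"xyz":[3.36,-1.245,0],"spin":0},{"xyz":[3.36,-1.245,0],"spin":0},{"xyz":[3.36,-1.245,0],"spin":0}])

```text
time_s: 16.13
eef_pos: [0.4925, -0.0484, 0.2045]
orientation: [-2.585, -1.785, -0.0]
wrist_force: [1.2, -0.1, -0.1]
opening: 0.001
grip_force: 0.0
```

Emit:
arm_command(rows=[{"xyz":[3.36,-1.245,0],"spin":0},{"xyz":[3.36,-1.245,0],"spin":0},{"xyz":[3.36,-1.245,0],"spin":0},{"xyz":[3.36,-1.245,0],"spin":0},{"xyz":[0,0,0],"spin":5}])

```text
time_s: 16.55
eef_pos: [0.4931, 0.0982, 0.2046]
orientation: [-2.654, -1.677, -0.001]
wrist_force: [0.2, 0.4, -0.5]
opening: -0.003
grip_force: 0.0
```

Emit:
arm_command(rows=[{"xyz":[0,0,0],"spin":0},{"xyz":[0,0,3.5],"spin":0},{"xyz":[0,0,3.5],"spin":0},{"xyz":[0,0,3.0],"spin":0},{"xyz":[0,0,0],"spin":0}])

```text
time_s: 16.97
eef_pos: [0.4917, 0.0919, 0.1]
orientation: [-2.656, -1.668, 0.012]
wrist_force: [-0.4, -0.6, -1.0]
opening: -0.002
grip_force: 0.0
```

Emit:
arm_command(rows=[{"xyz":[0,0,1.5],"spin":0},{"xyz":[0,0,1.0],"spin":0},{"xyz":[0,0,0.5],"spin":0},{"xyz":[0,0,0],"spin":0},{"xyz":[0,0,0],"spin":0}])

```text
time_s: 17.38
eef_pos: [0.4952, 0.0921, 0.0754]
orientation: [2.661, 1.668, 0.002]
wrist_force: [-0.4, -0.0, -0.4]
opening: 0.0
grip_force: 0.0
```

Emit:
arm_command(rows=[{"xyz":[0.2,0,0],"spin":0},{"xyz":[0.2,0,0],"spin":0},{"xyz":[0.2,0,0],"spin":0},{"xyz":[0.1,0,0],"spin":0},{"xyz":[0,0,0],"spin":0}])

```text
time_s: 17.8
eef_pos: [0.4979, 0.0988, 0.0745]
orientation: [2.662, 1.668, 0.001]
wrist_force: [-0.1, 0.3, 0.1]
opening: 0.002
grip_force: 0.0
```

Emit:
arm_command(rows=[{"xyz":[0.1,0,0],"spin":0},{"xyz":[0.05,0,0],"spin":0},{"xyz":[0,0,0],"spin":0}])

```text
time_s: 18.05
eef_pos: [0.4985, 0.0999, 0.0743]
orientation: [-2.662, -1.668, 0.0]
wrist_force: [0.6, 0.2, -0.3]
opening: 0.0
grip_force: 0.0
```

Emit:
arm_command(rows=[{"xyz":[0.05,0,0],"spin":0},{"xyz":[0.05,0,0],"spin":0},{"xyz":[0,0,0],"spin":0}])

```text
time_s: 18.3
eef_pos: [0.4988, 0.1006, 0.0743]
orientation: [2.662, 1.668, -0.001]
wrist_force: [-0.9, -0.7, 0.3]
opening: -0.0
grip_force: 0.9
```

Emit:
arm_command(rows=[{"xyz":[0.098,-0.058,0],"spin":2},{"xyz":[0,0,0],"spin":0}])

```text
time_s: 18.47
eef_pos: [0.4986, 0.1017, 0.0743]
orientation: [2.692, 1.619, -0.001]
wrist_force: [-1.8, -2.5, 0.5]
opening: 0.007
grip_force: 1.3
```

Emit:
arm_command(rows=[{"xyz":[0.098,-0.058,0],"spin":2},{"xyz":[0.098,-0.058,0],"spin":2},{"xyz":[0,0,0],"spin":0}])

```text
time_s: 18.72
eef_pos: [0.4986, 0.1042, 0.0743]
orientation: [2.746, 1.526, -0.0]
wrist_force: [-0.4, -1.3, 0.7]
opening: -0.0
grip_force: 0.8
```

Emit:
arm_command(rows=[{"xyz":[0.098,-0.058,0],"spin":2},{"xyz":[0.098,-0.058,0],"spin":2},{"xyz":[0,0,0],"spin":0}])

```text
time_s: 18.97
eef_pos: [0.4988, 0.1066, 0.0743]
orientation: [-2.797, -1.43, -0.0]
wrist_force: [-0.1, -0.5, -1.2]
opening: 0.003
grip_force: 0.4
```

Emit:
arm_command(rows=[{"xyz":[0.098,-0.058,0],"spin":2},{"xyz":[0,0,0],"spin":0}])

```text
time_s: 19.13
eef_pos: [0.4989, 0.1078, 0.0743]
orientation: [-2.821, -1.382, -0.0]
wrist_force: [-0.4, -0.1, -0.0]
opening: 0.002
grip_force: 0.0
```

Emit:
arm_command(rows=[{"xyz":[0.098,-0.058,0],"spin":2},{"xyz":[0,0,0],"spin":0}])

```text
time_s: 19.3
eef_pos: [0.4991, 0.1089, 0.0743]
orientation: [-2.845, -1.333, -0.001]
wrist_force: [-0.4, 0.7, -0.3]
opening: 0.002
grip_force: 0.0
```

The force fell away after about 12°, as expected for the fourth snap. Backing off to verify.

Emit:
arm_command(rows=[{"xyz":[-0.5,0,0],"spin":0},{"xyz":[-0.4,0,0],"spin":0},{"xyz":[0,0,-2.5],"spin":0},{"xyz":[0,0,-3.5],"spin":0},{"xyz":[0,0,-3.5],"spin":0}])

```text
time_s: 19.72
eef_pos: [0.4924, 0.1014, 0.1701]
orientation: [-2.844, -1.332, 0.003]
wrist_force: [0.6, 0.1, 0.2]
opening: 0.0
grip_force: 0.0
```

Emit:
arm_command(rows=[{"xyz":[0,0,-3.5],"spin":0},{"xyz":[-2.87,2.41,0],"spin":0},{"xyz":[-2.87,2.41,0],"spin":0},{"xyz":[-2.87,2.41,0],"spin":0},{"xyz":[-2.87,2.41,0],"spin":0}])

```text
time_s: 20.13
eef_pos: [0.493, -0.0498, 0.2046]
orientation: [2.844, 1.334, 0.001]
wrist_force: [1.9, 0.5, 0.4]
opening: -0.001
grip_force: 0.0
```

Emit:
arm_command(rows=[{"xyz":[-2.87,2.41,0],"spin":0},{"xyz":[-2.87,2.41,0],"spin":0},{"xyz":[-2.87,2.41,0],"spin":0},{"xyz":[-2.87,2.41,0],"spin":0},{"xyz":[0,0,0],"spin":0}])

```text
time_s: 20.55
eef_pos: [0.4935, -0.2039, 0.2039]
orientation: [2.847, 1.325, -0.001]
wrist_force: [0.2, 0.3, -0.7]
opening: 0.001
grip_force: 0.0
```

```bash
python3 - <<'E'
from ang import *
S={n:snap(n) for n in("top","scene")};report(S,[3,4,5])
a=S["top"];save(a,"t4.png",(195,180,260,225),6)
im=a["image"][185:215,230:260].astype(int);g=(im[...,1]>im[...,0]+40)&(im[...,1]>im[...,2]+30);v,u=np.nonzero(g)
print("btn",u.mean()+230,v.mean()+185,onz(a,u.mean()+230,v.mean()+185,.071).round(4))
t=robot.sense();print(t["time_s"],t["eef_pos"].round(4),yaw(t).round(1),totool(np.r_[.528-t["eef_pos"][0],.0095-t["eef_pos"][1],0],t))
E
```

```text
top seen [215.3 200. ] 140.2 pred:3 115.8; 4 139.6; 5 163.0; 
scene seen [222.  221.8] 117.0 pred:3 90.6; 4 120.7; 5 144.7; 
btn 244.0 200.5 [0.528  0.0085 0.071 ]
20.65 [ 0.4935 -0.1991  0.2039] 50.0 [ 1.821e+01 -1.075e+01  1.000e-02]
```

View pics/t4.png

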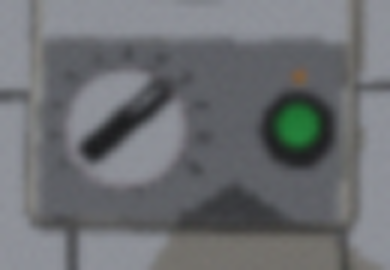

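The dial is at exactly four clicks: tip at (165,85), other end at (90,155), both cameras agreeing. Now the button at (0.528, 0.0095).

Emit:
arm_command(rows=[{"xyz":[3.035,-1.79,0],"spin":0},{"xyz":[3.035,-1.79,0],"spin":0},{"xyz":[3.035,-1.79,0],"spin":0},{"xyz":[3.035,-1.79,0],"spin":0},{"xyz":[3.035,-1.79,0],"spin":0}])

```text
time_s: 21.07
eef_pos: [0.522, -0.0212, 0.2045]
orientation: [-2.844, -1.334, -0.0]
wrist_force: [0.8, -1.1, 0.2]
opening: 0.0
grip_force: 0.0
```

Emit:
arm_command(rows=[{"xyz":[3.035,-1.79,0],"spin":0},{"xyz":[0,0,0],"spin":0},{"xyz":[0,0,3.5],"spin":0},{"xyz":[0,0,3.5],"spin":0},{"xyz":[0,0,3.0],"spin":0}])

```text
time_s: 21.48
eef_pos: [0.5273, 0.0121, 0.1031]
orientation: [-2.844, -1.335, -0.0]
wrist_force: [0.9, -0.3, -0.7]
opening: 0.002
grip_force: 0.0
```

Emit:
arm_command(rows=[{"xyz":[0,0,1.5],"spin":0},{"xyz":[0,0,0.5],"spin":0},{"xyz":[0,0,0],"spin":0},{"xyz":[0,0,0],"spin":0}])

```text
time_s: 21.82
eef_pos: [0.5286, 0.011, 0.0853]
orientation: [2.844, 1.332, 0.002]
wrist_force: [-0.4, 0.7, 0.2]
opening: 0.003
grip_force: 0.0
```

Emit:
arm_command(rows=[{"xyz":[0,0,0.2],"spin":0},{"xyz":[0,0,0.2],"spin":0},{"xyz":[0,0,0.1],"spin":0},{"xyz":[0,0,0],"spin":0}])

```text
time_s: 22.15
eef_pos: [0.5284, 0.0106, 0.0796]
orientation: [2.845, 1.331, 0.001]
wrist_force: [0.5, 0.4, -0.2]
opening: 0.002
grip_force: 0.0
```

Emit:
arm_command(rows=[{"xyz":[0,0,0.1],"spin":0},{"xyz":[0,0,0.1],"spin":0},{"xyz":[0,0,0],"spin":0}])

```text
time_s: 22.4
eef_pos: [0.5285, 0.0106, 0.0774]
orientation: [2.846, 1.331, 0.001]
wrist_force: [-0.0, -0.1, 1.9]
opening: -0.002
grip_force: 1.0
```

Emit:
arm_command(rows=[{"xyz":[0,0,0.1],"spin":0},{"xyz":[0,0,0.1],"spin":0},{"xyz":[0,0,0],"spin":0}])

```text
time_s: 22.65
eef_pos: [0.5285, 0.0106, 0.0753]
orientation: [2.846, 1.331, 0.0]
wrist_force: [-0.1, 0.1, 4.2]
opening: 0.002
grip_force: 1.5
```

Emit:
arm_command(rows=[{"xyz":[0,0,0.1],"spin":0},{"xyz":[0,0,0],"spin":0}])

```text
time_s: 22.82
eef_pos: [0.5285, 0.0106, 0.0743]
orientation: [2.845, 1.331, 0.0]
wrist_force: [0.3, 0.2, 4.4]
opening: 0.001
grip_force: 1.8
```

Emit:
arm_command(rows=[{"xyz":[0,0,0.05],"spin":0},{"xyz":[0,0,0.05],"spin":0},{"xyz":[0,0,0],"spin":0},{"xyz":[0,0,0],"spin":0}])

```text
time_s: 23.15
eef_pos: [0.5285, 0.0106, 0.0739]
orientation: [2.845, 1.331, 0.001]
wrist_force: [-1.7, -0.1, 9.3]
opening: 0.001
grip_force: 4.6
```

The force jumped to 9 N, so the button is on its bottom stop. Releasing, retreating and checking.

Emit:
arm_command(rows=[{"xyz":[0,0,-0.5],"spin":0},{"xyz":[0,0,-1.5],"spin":0},{"xyz":[0,0,-3.5],"spin":0},{"xyz":[0,0,-3.5],"spin":0},{"xyz":[0,0,-3.5],"spin":0}])

```text
time_s: 23.57
eef_pos: [0.5277, 0.0108, 0.1994]
orientation: [-2.845, -1.33, 0.002]
wrist_force: [1.4, 0.1, 0.3]
opening: -0.004
grip_force: 0.0
```

Emit:
arm_command(rows=[{"xyz":[-3.035,1.79,0],"spin":0},{"xyz":[-3.035,1.79,0],"spin":0},{"xyz":[-3.035,1.79,0],"spin":0},{"xyz":[-3.035,1.79,0],"spin":0},{"xyz":[-3.035,1.79,0],"spin":0}])

```text
time_s: 23.98
eef_pos: [0.499, -0.1645, 0.1982]
orientation: [-2.845, -1.331, 0.001]
wrist_force: [1.4, -0.6, -0.2]
opening: 0.002
grip_force: 0.0
```

Emit:
arm_command(rows=[{"xyz":[-3.035,1.79,0],"spin":0},{"xyz":[0,0,0],"spin":0},{"xyz":[0,0,0],"spin":0}])

```text
time_s: 24.23
eef_pos: [0.4935, -0.1993, 0.1978]
orientation: [-2.847, -1.326, 0.001]
wrist_force: [1.1, 0.1, -0.3]
opening: -0.001
grip_force: 0.0
```

```bash
python3 - <<'E'
from ang import *
S={n:snap(n) for n in("top","scene")};report(S,[3,4,5])
save(S["top"],"end.png",(90,60,390,285),2.6)
E
```

```text
top seen [215.3 200. ] 140.3 pred:3 115.8; 4 139.6; 5 163.0; 
scene seen [222.  221.8] 116.9 pred:3 90.6; 4 120.7; 5 144.7;
```

View pics/end.png

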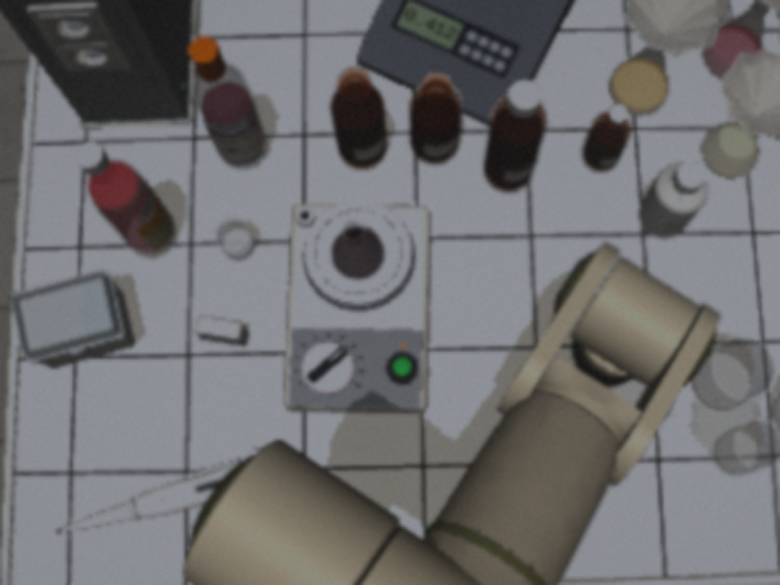

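The final view shows the dial at four clicks (325,365), the button up (402,367), the flask central on the plate and the surroundings in place. The gripper is well clear above the bench.

```bash
python3 -c "
from bench import robot
print(robot.sign_off())"
```

```text
the job is handed in; nothing more can be done
None
```

The dial was pushed exactly four clicks clockwise, then the start button was pressed fully down and let go; both cameras confirmed the dial, the flask looked undisturbed, and I handed the job in at about 24 s.

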